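Release the eccentric lock and run the board carriage onto the test connector

TASK

Plug the circuit board in the test fixture into the fixture's connector: turn the eccentric cam by its lever to its low point, so that it no longer blocks the carriage's follower roller, and only then push the carriage forward by its upright push plate until it is fully home. Only push, with the fingertips; do not touch the board or lift it from its nest, and leave the reel, the jar and the brush on the bench alone. Finish with the cam still at its low point, the carriage home and the hand clear.

Things in the scene. Friction and masses are not known exactly. Their poses are not given: they have to be found in the camera images.
- fixture: Board-test fixture screwed to the bench at a varying place and heading (within 0.4 rad). Aluminium base 260 by 245 by 10 mm; origin on the bench surface under the carriage's centre line. x = the carriage's forward way, towards the connector, roughly away from the robot; y left, z up. The base reaches 130 mm to the rear and front, 75 mm to +y, 170 mm to -y.
- carriage (a joint): Carriage on two rails, travel in m along the fixture's +x: 0 = fully back (start), 0.031 = fully home on its end stop, board plugged in. Friction about 2.5 N; stays where it is left. Aluminium plate 125 by 110 mm, top 32 mm above the bench; a 24 mm wide arm at the same height runs out to -y and carries the follower roller.
- push_plate (a point): Middle of the rear (-x) face of the carriage's upright push plate, 60 mm above the bench. Plate 10 mm thick, 90 mm wide along the fixture's y, top 74 mm above the bench, the rearmost part of the carriage. Free space behind it: first 25 mm of base plate (10 mm high) at the start, then the bench. Axes as the fixture's.
- cam (a joint): Eccentric cam on a vertical axis, rad, growing anticlockwise from above. 0 = low point: thin side of the disc faces the roller, carriage free to run home. Starts locked at 1.8 to 2.75; turn it clockwise from above to 0 (it can overrun, to -0.9). Stiff: 0.28 N m, about 4 N at the lever; stays where left. More than 0.6 rad off its low point it blocks the roller.
- cam_axis (a point): Point on the cam's axis at the lever's mid height, 42 mm above the bench; 4 mm ahead (+x) of the fixture's origin and 115 mm to its -y side. Steel disc 64 mm across, 10 mm thick, top 22 mm above the bench, centre 16 mm off the axis (rim 16 to 48 mm from the axis). Hub 28 mm across, top 52 mm.
- lever_end (a point): Centre of the black ball (22 mm across) on the end of the cam lever, 88 mm from the axis, 42 mm above the bench. The lever is a straight bar, 10 mm wide, 35 to 49 mm above the bench, running radially from hub to ball. At the low point it points back and right: 145 degrees clockwise, seen from above, from the fixture's +x.
- roller (a point): Centre of the follower roller (20 mm across, upright, 12 to 23 mm above the bench) under the front edge of the end of the carriage's arm, straight behind (-x of) the cam axis: 59 mm behind it with the carriage fully back. Moves with the carriage.
- board: Green circuit board lying loose in the carriage's nest between low black guides and two pins, 80 by 90 by 2 mm with a 60 mm wide contact tongue to the front; components up to 17 mm above its underside. Origin at the middle of the main rectangle's underside, 36 mm above the bench; x forward. Not to be touched or lifted.
- nest (a point): Point on the carriage where the board's origin lies, on the nest pad, 36 mm above the bench.
- spool: Reel of solder wire with black flanges, standing on the bench at the fixture's left, 54 mm across, 44 mm high; origin at the centre of its underside. Leave alone.
- flux_jar: Small clear jar with a white cap on the bench at the fixture's left, 44 mm diameter, 62 mm high; origin at the centre of its underside. Leave alone.
- brush: Black anti-static cleaning brush (toothbrush shape) lying on the bench to the right of the fixture, about 150 mm long and 11 mm high, along its own x axis. Leave alone.
- connector (a point): Middle of the mouth of the fixed black connector into which the board's tongue goes, 37 mm above the bench and 52 mm ahead of the fixture's origin. Connector 76 mm wide, top 48 mm above the bench; behind it a grey block 104 mm wide, top 52 mm, to 121 mm ahead of the origin.

How it is judged:
On the way, in this order (a step that is already met when the one before it is completed fails the run):
1. the cam is at its low point while the carriage is still back (value of joint cam between -0.4 and 0.4 rad and value of joint carriage below 0.006 m), for 0.2 s.
2. the carriage is fully home (value of joint carriage above 0.029 m), for 0.2 s.
At the end, for the whole second after the job is handed in: The carriage is within 2 mm of fully home, the cam within 0.4 rad of its low point, and the board lies at rest and flat in its nest (within 5 mm of its place) (value of joint carriage above 0.029 m and value of joint cam between -0.4 and 0.4 rad and distance between board and nest below 0.005 m and angle between board's own z axis and vertical below 0.06 rad and linear speed of board below 0.02 m/s); the robot touches nothing.
It fails at once if the carriage is pushed forward by more than 6 mm while the cam is not at its low point (value of joint carriage above 0.006 m and (value of joint cam above 0.5 rad or value of joint cam below -0.5 rad)).
It fails at once if the board is touched (contact force between any of the fingers, the arm and board above 0.5 N).
It fails at once if the board is lifted out of its nest (z of board in the frame of nest above 0.005 m).
It fails at once if the reel, the jar or the brush is moved by more than 15 mm (distance of any of spool, flux_jar, brush from where it was at the start of the episode above 0.015 m).
It also fails if it takes over 48 s, if anything falls off the work surface, if the arm or the gripper's body presses on something with over 40 N, if the wrist force passes 120 N, or if a joint passes its speed limit or range.

ROBOT

A 7-joint arm with a two-finger parallel gripper is mounted at the origin on the work surface. World frame = base frame: x ahead of the robot, y to its left, z up, the work surface at z = 0. Lengths are in m, angles in rad, forces in N, time in s.
With the tool pointing down it reaches from about 0.425 to 0.925 m from the base axis. Payload 6.8 kg.
Tool frame: the origin (TCP) lies at the very end of the fingers, on their centre line; the grasp point (between the pads) lies tcp_to_grasp behind it (tcp_to_grasp is the distance from the TCP to the grasp point, in m); z points along the fingers, y is the line along which they close (so a half turn about z gives the same grasp; the last joint's range is limited). The gripper opens to 88 mm and grips with 3 to 60 N. Pads are 20 mm wide; open, the fingers measure 115 mm over their backs; the gripper's body (75 mm by 178 mm) begins 61 mm behind the grasp point.
Start: joints at [-1.208, 0.477, 0.022, 1.555, -0.011, 1.109, -0.083], TCP at [0.306, 0.602, 0.223] pointing down, gripper open.
Joint ranges: [-2.96, 2.96], [-0.34, 2.1], [-1.41, 1.46], [0.24, 2.44], [-1.37, 4.51], [0.17, 1.92], [-2.96, 2.96]. Speed limits (rad/s): [2.39, 2.39, 3.14, 3.14, 3.14, 3.14, 3.14].

INTERFACE

Orientations are given as a unit quaternion [x, y, z, w].
In Python, from cell import * gives the robot as it stands.
- The arm moves only by the tool move_arm, never from a script. Its argument "plan" is a list of rows, each a list of 4 numbers: the shift along the world's x, y, z each as a share of 200 mm, from -1 to 1, then the turn about the world's z as a share of 120 degrees, from -1 to 1. A call has 1 to 12 rows; each row is the pose to reach, as a shift and turn from the pose commanded when the call began; what a row does not reach only later rows make up. A row lasts 1/10 s, in which the tool goes at most 50 mm and 8.59 degrees, less where a joint would pass 70% of its speed; a pose out of reach is approached as far as the arm can. A call with a number of a shift or a turn outside -1 to 1 is refused whole. A call with a gripper value outside its range is refused whole. "grip" is the closure, from -1 (fully open) to 1 (shut), set as the call begins (left out, the last holds). The fingers move at their own pace and stop on an object; the grip force is fixed at half the most. Time passes only in rows, so rows that repeat a pose let the fingers close. It gives the time, the measured TCP pose, the force, the opening and the grip force at its end, in the units of the state.
- sense(): the state, without advancing time (a new reading comes with each control period).
- camera(name): name is "scene" or "side" or "wrist"; returns a dict with "color" (384x512x3 uint8, red, green, blue), "depth" (384x512 float32, m along the optical axis (not along the pixel's ray), 0 where there is no reading), "K" (3x3 intrinsics, pixels), "pose" (4x4, takes a point from camera to world coordinates); the wrist camera has in their place "hand_eye" (4x4, takes a point from camera to tool coordinates, whose origin is the TCP and whose axes are the flange's). Camera axes: x right, y down, z forward; pixel columns grow to the right and rows downward; lengths in m; the calibration is good to about 2 mm. A picture is of the moment at which its call begins: read the wrist's pose just before it.
- close_job(): hands the job in; it is judged then, once.
The state is a dict: "time": time; "qpos": joint angles; "qd": joint speeds; "tau": joint torques, N m; "eef_pos": TCP position; "orientation": TCP orientation; "contact_force": force on the tool from outside, world axes, zero at the start; "ft_torque": the same for the moment, N m; "grip_width": finger opening in m; "finger_force": force on a finger pad.
Only numpy, scipy, OpenCV 4.12 (cv2) and the standard library are available. Lean on these libraries where they do the work, as an engineer would, in place of code of your own. Each camera call takes 0.05 s, during which the arm holds its last target. There are 200 camera calls.

## Working session

There is one attempt and no reset: what is moved stays moved. The work goes in short steps, Python scripts to look and compute and a tool call to move; the robot and the scene stay as the last step left them, time stands still between calls to the robot, and variables do not carry over. Pictures are saved under pics/ and viewed, at most 10 in all, crops included, and the job is handed in when it is done.

Besides the shell and the picture viewer there is one more tool, called after ">>>" as name(argument=value, ...), one argument or row to a line, values as JSON. move_arm: Moves the arm, as the interface text tells. Shift numbers are shares of 200 mm and turn numbers shares of 120 degrees, none past 1 either way. Its arguments: {"type":"object","properties":{"plan":{"type":"array","items":{"type":"array","items":{"type":"number","minimum":-1,"maximum":1}}},"grip":{"type":"number"}},"required":["plan"]}

```bash
mkdir -p pics; python3 - <<'E'
from cell import *
import cv2,numpy as np
s=sense();print(s['time'],s['eef_pos'],s['orientation'],s['grip_width'])
for n in("scene","side"):
    c=camera(n);cv2.imwrite(f"pics/{n}1.png",c["color"][:,:,::-1]);np.savez(f"{n}1.npz",**c);print(n,c["pose"].round(3).tolist())
E
```

```text
0.0 [0.30593552 0.60101404 0.22169447] [ 2.33222477e-01  9.72422976e-01 -9.01464134e-04 -1.38614014e-04] 0.08798347497607492
scene [[0.661, 0.618, -0.425, 0.983], [0.75, -0.55, 0.367, -0.305], [-0.007, -0.561, -0.828, 0.873], [0.0, 0.0, 0.0, 1.0]]
side [[-0.997, -0.044, 0.063, 0.564], [-0.076, 0.476, -0.876, 0.684], [0.009, -0.879, -0.478, 0.428], [0.0, 0.0, 0.0, 1.0]]
```

View pics/scene1.png

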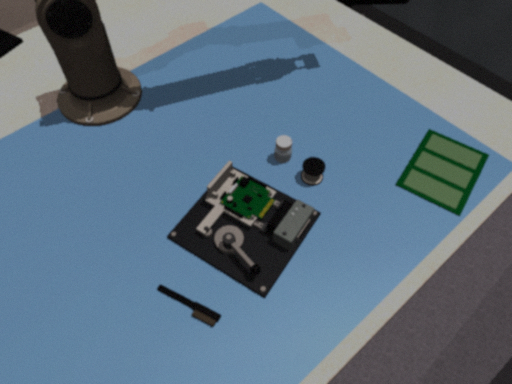

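View pics/side1.png

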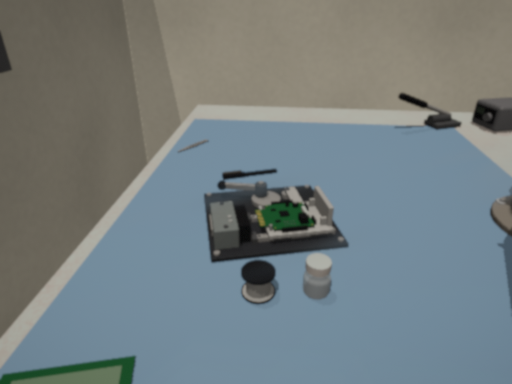

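The scene picture shows the base with corners near (169,235), (265,293), (320,212) and (232,165), the hub near (229,239) and the ball near (254,269). The brush is at (160-218, 290-322), the jar at (284,148) and the reel at (313,170).

```bash
cat > h.py <<'E'
import numpy as np,cv2
def world(c,T=None):
    T=c["pose"] if T is None else T
    d=c["depth"];v,u=np.indices(d.shape);K=c["K"]
    P=np.stack([(u-K[0,2])/K[0,0]*d,(v-K[1,2])/K[1,1]*d,d],-1)
    return P@T[:3,:3].T+T[:3,3]
E
python3 - <<'E'
from h import *
c=np.load("scene1.npz");W=world(c);col=c["color"].astype(int)
for p in [(169,235),(265,293),(320,212),(229,239),(254,269),(192,220),(214,182),(160,290),(218,318)]:print(p,W[p[1],p[0]].round(3))
for n in("scene1","side1"):
    c=np.load(n+".npz");W=world(c);col=c["color"].astype(int)
    z=W[...,2]
    dark=(col.max(-1)<90)
    m=((z>.004)&(z<.016)&dark).astype(np.uint8)
    k,l,st,ce=cv2.connectedComponentsWithStats(cv2.morphologyEx(m,cv2.MORPH_OPEN,np.ones((2,2),np.uint8)))
    i=1+np.argmax(st[1:,4]);P=W[l==i][:,:2].astype(np.float32)
    lo=W[l==i][:,2]
    r=cv2.minAreaRect(P);print(n,st[i],r,np.median(lo));print(cv2.boxPoints(r).round(3).tolist())
    # ball/lever pts
    m=(z>.03)&(z<.058)&(c["depth"]>0)
    print(m.sum())
E
```

```text
(169, 235) [ 0.504 -0.122  0.011]
(265, 293) [ 0.747 -0.054  0.011]
(320, 212) [0.683 0.18  0.001]
(229, 239) [ 0.621 -0.042  0.056]
(254, 269) [ 0.705 -0.047  0.051]
(192, 220) [ 0.505 -0.058  0.007]
(214, 182) [0.495 0.021 0.072]
(160, 290) [ 0.597 -0.211  0.009]
(218, 318) [ 0.723 -0.159  0.009]
scene1 [ 169  192  152  106 4914] ((0.7026641368865967, -0.1464800238609314), (0.3122348189353943, 0.5632807016372681), 31.46076011657715) 0.008741817208097635
[[0.4230000078678131, 0.012000000104308128], [0.7160000205039978, -0.46799999475479126], [0.9829999804496765, -0.3050000071525574], [0.6890000104904175, 0.17499999701976776]]
5122
side1 [ 209  223  140   40 2030] ((0.5120369791984558, 0.34954869747161865), (0.2604406774044037, 0.6252816915512085), 13.842741012573242) 0.01048668223396132
[[0.3109999895095825, 0.621999979019165], [0.46000000834465027, 0.014999999664723873], [0.7129999995231628, 0.07699999958276749], [0.5640000104904175, 0.6840000152587891]]
8583
```

```bash
python3 - <<'E'
from h import *
for n in("scene1","side1"):
    c=np.load(n+".npz");W=world(c);col=c["color"].astype(int)
    z=W[...,2];ok=(c["depth"]>0)&(W[...,0]>.4)&(W[...,0]<.85)&(abs(W[...,1])<.25)
    m=(ok&(z>.005)&(z<.015)&(col.max(-1)<90)).astype(np.uint8)
    k,l,st,ce=cv2.connectedComponentsWithStats(m)
    i=1+np.argmax(st[1:,4]);P=W[l==i][:,:2].astype(np.float32)
    r=cv2.minAreaRect(P);print(n,st[i],r);print(cv2.boxPoints(r).round(3).tolist())
    a=np.deg2rad(r[2]);a=a if a<.8 else a-np.pi/2
    R=np.array([[np.cos(a),-np.sin(a)],[np.sin(a),np.cos(a)]])
    o=np.array(r[0])-R@[0,-.0475]
    print("heading",a,"origin",o)
    F=(W[...,:2]-o)@R
    # lever: z 30-56 around cam axis within 110mm
    d=F-[.004,-.115];rr=np.hypot(d[...,0],d[...,1]);th=np.arctan2(d[...,1],d[...,0])
    q=ok&(z>.034)&(z<.06)&(rr<.105)&(F[...,1]<-.06);
    h=q&(rr<.03)
    print("hub centre",F[h&(z>.047)].mean(0));
    e=q&(rr>.03)
    print("lever",e.sum(),np.median(th[e]),rr[e].max(),"ball",F[q&(rr>.075)].mean(0), W[q&(rr>.075)].mean(0),"cam",np.median(th[e])+np.deg2rad(145))
    pp=ok&(z>.055)&(F[...,0]<-.05)&(F[...,0]>-.13);print("plate x rng",np.percentile(F[pp],[3,50,97],axis=0),z[pp].max())
E
```

```text
scene1 [ 167  191  153  106 4853] ((0.5946896076202393, 0.024052590131759644), (0.26001593470573425, 0.2455863654613495), 15.063156127929688)
[[0.43700000643730164, 0.10899999737739563], [0.5009999871253967, -0.12800000607967377], [0.7519999742507935, -0.061000000685453415], [0.6880000233650208, 0.17599999904632568]]
heading 0.26290167017433325 origin [0.58234514 0.06992049]
hub centre [ 0.00848182 -0.11631701]
lever 233 -0.31966981848876275 0.0993362380618279 ball [ 0.08403887 -0.14043192] [ 0.69999238 -0.04384586  0.04708172] cam 2.2110575969030153
plate x rng [[-0.10326085 -0.04408947]
 [-0.09596848 -0.00278698]
 [-0.09344561  0.04258885]] 0.07541673760307344
side1 [ 205  190  143   72 2633] ((0.5969803929328918, 0.027881205081939697), (0.2564966678619385, 0.2456645518541336), 15.577311515808105)
[[0.4399999976158142, 0.1120000034570694], [0.5059999823570251, -0.125], [0.7540000081062317, -0.0560000017285347], [0.6880000233650208, 0.1809999942779541]]
heading 0.27187537455968014 origin [0.58422482 0.07363648]
hub centre [ 0.00771348 -0.11384927]
lever 233 -0.27764000955134494 0.0967410351526435 ball [ 0.07626298 -0.13508287] [ 0.69396152 -0.03600512  0.04530007] cam 2.253087405840433
plate x rng [[-0.10455177 -0.0411405 ]
 [-0.09687309  0.01095158]
 [-0.09548861  0.04418109]] 0.07655050713172445
```

Both cameras agree: fixture origin about (0.585, 0.0715), heading 0.267, cam about 2.23 and axis near (0.621, -0.038). I'll go there high up with the fingers shut.

>>> move_arm(
  plan=[
    [0.62,-1,0,0.21],
    [0.62,-1,0,0.21],
    [0.62,-1,0,0.21],
    [0.62,-1,0,0.21],
    [0.62,-1,0,0.21],
    [0.62,-1,0,0.21],
  ],
  grip=1,
)

```text
time: 0.7
eef_pos: [0.4342, 0.3953, 0.2224]
orientation: [0.02, 1.0, -0.002, 0.001]
contact_force: [0.2, -0.0, -0.2]
grip_width: 0.0434
finger_force: 0.0
```

>>> move_arm(
  plan=[
    [0.62,-1,0,0],
    [0.62,-1,0,0],
    [0.62,-1,0,0],
    [0.62,-1,0,0],
    [0.62,-1,0,0],
    [0.62,-1,0,0],
  ],
)

```text
time: 1.3
eef_pos: [0.5567, 0.196, 0.2224]
orientation: [0.02, 1.0, -0.001, 0.0]
contact_force: [-0.5, 0.6, -0.7]
grip_width: 0.0006
finger_force: 0.0
```

>>> move_arm(
  plan=[
    [0.62,-1,0,0],
    [0.62,-1,0,0],
    [0.62,-1,0,0],
    [0.62,-1,0,0],
    [0.62,-1,0,0],
    [0.62,-1,0,0],
    [0.62,-1,0,0],
  ],
)

```text
time: 2.0
eef_pos: [0.678, 0.0029, 0.2218]
orientation: [0.015, 1.0, 0.0, -0.001]
contact_force: [-0.2, 0.5, -1.4]
grip_width: 0.0008
finger_force: 0.0
```

```bash
python3 - <<'E'
from cell import *
from h import *
from scipy.spatial.transform import Rotation as Ro
s=sense();c=camera("wrist");T=np.eye(4);T[:3,:3]=Ro.from_quat(s['orientation']).as_matrix();T[:3,3]=s['eef_pos']
T=T@c["hand_eye"];np.savez("w1.npz",T=T,**c);cv2.imwrite("pics/w1.png",c["color"][:,:,::-1])
W=world(c,T);z=W[...,2];o=np.array([.585,.0715]);a=.267;R=np.array([[np.cos(a),-np.sin(a)],[np.sin(a),np.cos(a)]])
d=W[...,:2]-[.621,-.038];rr=np.hypot(d[...,0],d[...,1]);ok=c["depth"]>0
h=ok&(z>.05)&(z<.056)&(rr<.025);print("hub",h.sum(),W[h].mean(0),cv2.minEnclosingCircle(W[h][:,:2].astype(np.float32)))
e=ok&(z>.038)&(z<.06)&(rr>.03)&(rr<.105)&((W[...,:2]-o)@R)[...,1].__lt__(-.07)
print("lever",e.sum(),cv2.fitLine(W[e][:,:2].astype(np.float32),2,0,.01,.01).ravel(),"ball",W[e&(rr>.078)].mean(0))
E
```

```text
hub 429 [ 0.61863243 -0.03966623  0.05293533] ((0.6234229803085327, -0.04074032977223396), 0.021908365190029144)
lever 523 [ 0.9993386  -0.03636369  0.6837352  -0.04180327] ball [ 0.70427996 -0.04239812  0.05160578]
```

View pics/w1.png

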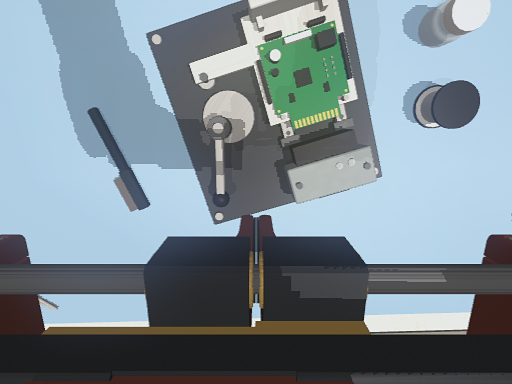

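The wrist picture shows the hub at (217,128) and the ball at (220,200), with the lever along world +x. The shut fingers at (257,225) have free base plate to the lever's left, so I'll lower.

>>> move_arm(
  plan=[
    [0,0,-0.25,0],
    [0,0,-0.5,0],
    [0,0,-0.7,0],
    [0,0,-0.85,0],
    [0,0,-0.95,0],
    [0,0,-0.96,0],
    [0,0,-0.96,0],
  ],
)

```text
time: 2.75
eef_pos: [0.6778, 0.0039, 0.0308]
orientation: [0.014, 1.0, 0.001, -0.0]
contact_force: [-0.2, 0.4, 0.5]
grip_width: 0.0003
finger_force: 0.0
```

```bash
python3 - <<'E'
import numpy as np
ax=np.array([.619,-.0395]);p0=np.array([.679,.002])
# path rows, relative to commanded start p0; turn relative to phi0
f0=-.036
for f in np.r_[f0,np.arange(-.15,-2.3,-.12)]:
    p=ax+.058*np.array([np.cos(f),np.sin(f)])+.0185*np.array([-np.sin(f),np.cos(f)])
    print(round(f,3),p.round(4),((p-p0)/.2).round(3),round(np.degrees(f-f0)/120,3))
E
```

```text
-0.036 [ 0.6776 -0.0231] [-0.007 -0.125] 0.0
-0.15 [ 0.6791 -0.0299] [ 0.001 -0.159] -0.054
-0.27 [ 0.6798 -0.0371] [ 0.004 -0.196] -0.112
-0.39 [ 0.6797 -0.0444] [ 0.003 -0.232] -0.169
-0.51 [ 0.6787 -0.0517] [-0.002 -0.268] -0.226
-0.63 [ 0.6768 -0.0587] [-0.011 -0.304] -0.284
-0.75 [ 0.674  -0.0655] [-0.025 -0.337] -0.341
-0.87 [ 0.6705 -0.0719] [-0.042 -0.37 ] -0.398
-0.99 [ 0.6663 -0.0778] [-0.064 -0.399] -0.456
-1.11 [ 0.6614 -0.0832] [-0.088 -0.426] -0.513
-1.23 [ 0.6558 -0.088 ] [-0.116 -0.45 ] -0.57
-1.35 [ 0.6498 -0.092 ] [-0.146 -0.47 ] -0.627
-1.47 [ 0.6432 -0.0953] [-0.179 -0.487] -0.685
-1.59 [ 0.6364 -0.0978] [-0.213 -0.499] -0.742
-1.71 [ 0.6293 -0.0995] [-0.249 -0.508] -0.799
-1.83 [ 0.622  -0.1003] [-0.285 -0.512] -0.857
-1.95 [ 0.6147 -0.1002] [-0.321 -0.511] -0.914
-2.07 [ 0.6075 -0.0993] [-0.358 -0.506] -0.971
-2.19 [ 0.6004 -0.0975] [-0.393 -0.497] -1.028
```

>>> move_arm(
  plan=[
    [0,-0.07,0,0],
    [0,-0.13,0,0],
    [0.006,-0.164,0,-0.054],
    [0.009,-0.2,0,-0.112],
    [0.008,-0.237,0,-0.169],
    [0.003,-0.273,0,-0.226],
    [-0.006,-0.31,0,-0.284],
    [-0.02,-0.342,0,-0.341],
    [-0.037,-0.375,0,-0.398],
    [-0.06,-0.404,0,-0.456],
    [-0.083,-0.43,0,-0.513],
    [-0.083,-0.43,0,-0.513],
  ],
)

```text
time: 3.95
eef_pos: [0.6625, -0.0857, 0.0322]
orientation: [0.526, 0.85, 0.001, 0.001]
contact_force: [0.8, -0.1, 0.8]
grip_width: 0.0003
finger_force: 0.4
```

```bash
python3 - <<'E'
from cell import *
from h import *
s=sense();print(s['qpos'],s['contact_force'])
c=camera("scene");cv2.imwrite("pics/s2.png",cv2.resize(c["color"][150:340,130:350,::-1],None,fx=3,fy=3))
E
```

```text
[-0.24006344  0.71254548  0.39764718  1.72752141 -0.37091874  0.77366838
  0.80118558] [ 0.79192943 -0.07035633  0.83660863]
```

View pics/s2.png

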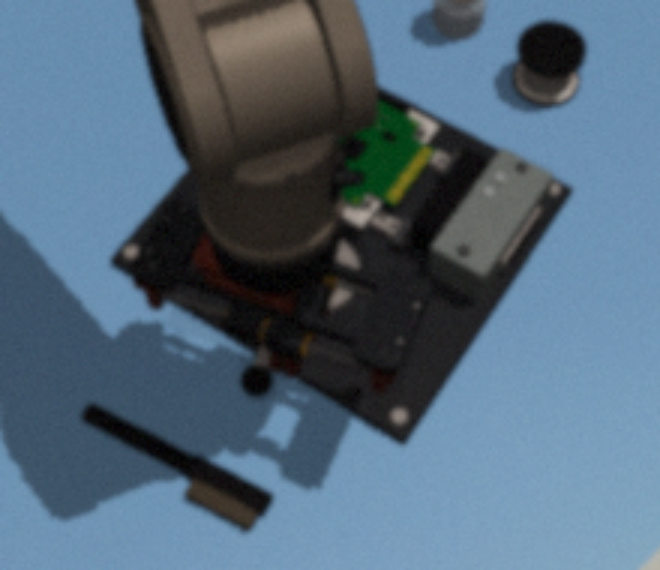

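The ball (crop pixel (256,380)) follows the finger, the brush is clear, and the board hasn't moved. I'll continue the arc.

>>> move_arm(
  plan=[
    [-0.028,-0.024,0,-0.057],
    [-0.058,-0.044,0,-0.114],
    [-0.091,-0.061,0,-0.172],
    [-0.125,-0.073,0,-0.229],
    [-0.161,-0.082,0,-0.286],
    [-0.197,-0.086,0,-0.344],
    [-0.233,-0.085,0,-0.401],
    [-0.27,-0.08,0,-0.458],
    [-0.305,-0.071,0,-0.515],
    [-0.326,-0.064,0,-0.55],
    [-0.326,-0.064,0,-0.55],
  ],
)

```text
time: 5.1
eef_pos: [0.5969, -0.0995, 0.0317]
orientation: [0.904, 0.428, 0.0, 0.002]
contact_force: [1.6, -2.8, 1.3]
grip_width: 0.0006
finger_force: 1.6
```

```bash
python3 - <<'E'
from cell import *
from h import *
s=sense();print(s['qpos'],s['eef_pos'])
c=camera("scene");cv2.imwrite("pics/s3.png",cv2.resize(c["color"][150:340,130:350,::-1],None,fx=3,fy=3))
c=camera("side");cv2.imwrite("pics/d3.png",cv2.resize(c["color"][140:300,180:360,::-1],None,fx=3,fy=3))
E
```

```text
[-0.43303568  0.71622723  0.6908668   1.90038533 -0.64910111  0.75975198
 -0.05957811] [ 0.5968985  -0.09951811  0.03165157]
```

View pics/s3.png

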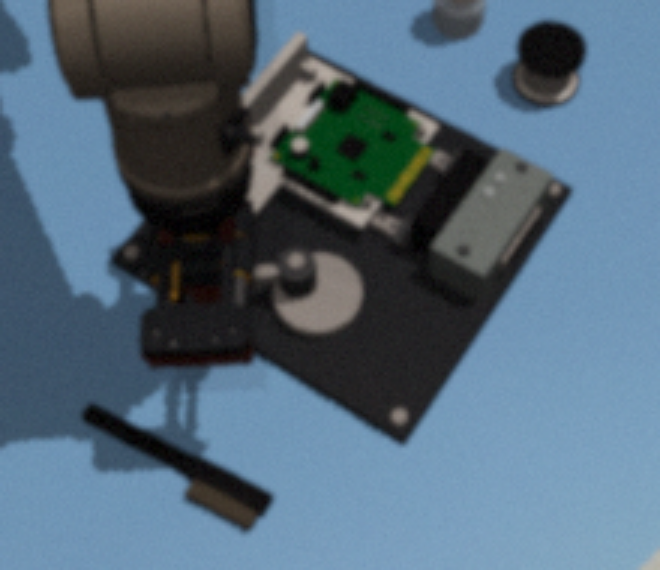

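The disc's thick side now faces the front, the carriage is still back and the lag gives cam ≈ 0.05. I'll back off, go up and move behind the push plate.

>>> move_arm(
  plan=[
    [0.05,-0.04,0,0],
    [0.1,-0.08,0,0],
    [0.1,-0.08,0.2,0],
    [0.1,-0.08,0.45,0],
    [0.1,-0.08,0.7,0],
    [0.1,-0.08,0.7,-0.07],
    [0,0,0.7,-0.14],
    [-0.2,0.2,0.7,-0.21],
    [-0.4,0.4,0.7,-0.28],
    [-0.6,0.6,0.7,-0.294],
    [-0.75,0.63,0.7,-0.294],
    [-0.75,0.63,0.7,-0.294],
  ],
)

```text
time: 6.4
eef_pos: [0.441, 0.0343, 0.1691]
orientation: [0.99, 0.139, -0.004, -0.002]
contact_force: [0.7, -0.8, -0.1]
grip_width: 0.0001
finger_force: 0.0
```

```bash
python3 - <<'E'
from cell import *
from h import *
from scipy.spatial.transform import Rotation as Ro
s=sense();print(s['eef_pos'],s['orientation'],s['contact_force'])
c=camera("wrist");T=np.eye(4);T[:3,:3]=Ro.from_quat(s['orientation']).as_matrix();T[:3,3]=s['eef_pos']
T=T@c["hand_eye"];cv2.imwrite("pics/w4.png",c["color"][:,:,::-1])
S=camera("scene");cv2.imwrite("pics/s4.png",cv2.resize(S["color"][150:340,130:350,::-1],None,fx=3,fy=3))
a=.267;R=np.array([[np.cos(a),-np.sin(a)],[np.sin(a),np.cos(a)]])
for n,W,c in(("w",world(c,T),c),("s",world(S),S)):
    F=(W[...,:2]-[.585,.0715])@R;z=W[...,2];ok=c["depth"]>0
    p=ok&(z>.06)&(z<.08)&(abs(F[...,0]+.1)<.03)&(abs(F[...,1])<.06)
    if p.sum():print(n,"plate",p.sum(),np.percentile(F[p],[2,50,98],axis=0).round(4).tolist())
    d=F-[.004,-.117];r=np.hypot(*np.moveaxis(d,-1,0));e=ok&(z>.036)&(z<.06)&(r>.03)&(r<.1)&(F[...,1]<-.117)
    if e.sum():print(n,"cam",e.sum(),np.median(np.arctan2(d[...,1],d[...,0])[e])+np.deg2rad(145))
E
```

```text
[0.4410081  0.03425769 0.16907527] [ 0.99024292  0.13929622 -0.00352666 -0.00175422] [ 0.72401564 -0.79762576 -0.07260432]
w plate 1145 [[-0.1085, -0.042], [-0.1032, 0.0007], [-0.0987, 0.0429]]
w cam 1321 0.023891140537789735
s plate 218 [[-0.1073, -0.0445], [-0.0995, -0.0027], [-0.0965, 0.0421]]
s cam 231 0.14529362091373033
```

View pics/s4.png

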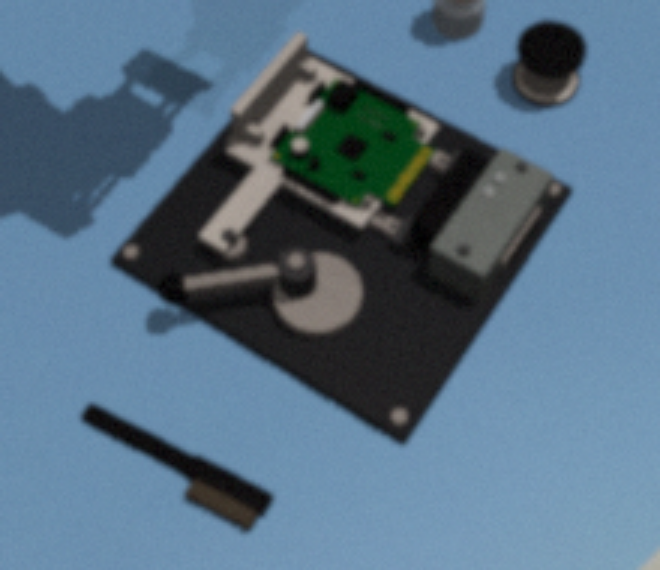

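The cam is low (about 0.05), the carriage is back and the hand is squarely behind the plate. I'll lower and push, creeping at the end.

>>> move_arm(
  plan=[
    [0,0,-0.2,0],
    [0,0,-0.4,0],
    [0,0,-0.55,0],
    [0,0,-0.61,0],
    [0,0,-0.61,0],
  ],
)

```text
time: 7.0
eef_pos: [0.4472, 0.0264, 0.0474]
orientation: [0.991, 0.132, -0.001, 0.001]
contact_force: [-0.3, -0.2, -0.7]
grip_width: 0.0006
finger_force: 0.0
```

>>> move_arm(
  plan=[
    [0.05,0.014,0,0],
    [0.1,0.027,0,0],
    [0.13,0.036,0,0],
    [0.16,0.044,0,0],
    [0.19,0.052,0,0],
    [0.22,0.06,0,0],
    [0.24,0.066,0,0],
    [0.26,0.071,0,0],
    [0.27,0.074,0,0],
    [0.28,0.077,0,0],
    [0.28,0.077,0,0],
  ],
)

```text
time: 8.1
eef_pos: [0.5007, 0.0439, 0.0483]
orientation: [0.991, 0.134, -0.002, -0.0]
contact_force: [-6.2, -2.1, 3.7]
grip_width: 0.0005
finger_force: 3.1
```

>>> move_arm(
  plan=[
    [0.01,0.003,0,0],
    [0.02,0.006,0,0],
    [0.03,0.008,0,0],
    [0.03,0.008,0,0],
    [0.03,0.008,0,0],
  ],
)

```text
time: 8.6
eef_pos: [0.5007, 0.044, 0.0473]
orientation: [0.991, 0.133, -0.007, -0.001]
contact_force: [-20.6, -5.3, 15.0]
grip_width: 0.0006
finger_force: 10.6
```

Force rose to 21 N with no motion, so this looks like the end stop. I'll back off and check.

>>> move_arm(
  plan=[
    [-0.05,-0.014,0,0],
    [-0.15,-0.04,0,0],
    [-0.25,-0.068,0,0],
    [-0.25,-0.068,0.2,0],
    [-0.25,-0.068,0.4,0],
    [-0.25,-0.068,0.6,0],
    [-0.25,-0.068,0.6,0],
  ],
)

```text
time: 9.3
eef_pos: [0.4621, 0.033, 0.1726]
orientation: [0.991, 0.134, 0.004, -0.001]
contact_force: [0.4, 0.9, -0.2]
grip_width: 0.0002
finger_force: 0.0
```

```bash
python3 - <<'E'
from cell import *
from h import *
from scipy.spatial.transform import Rotation as Ro
s=sense();print(s['eef_pos'],s['contact_force'])
c=camera("wrist");T=np.eye(4);T[:3,:3]=Ro.from_quat(s['orientation']).as_matrix();T[:3,3]=s['eef_pos']
T=T@c["hand_eye"]
S=camera("scene");cv2.imwrite("pics/s5.png",cv2.resize(S["color"][150:340,130:350,::-1],None,fx=3,fy=3))
a=.267;R=np.array([[np.cos(a),-np.sin(a)],[np.sin(a),np.cos(a)]])
for n,W,c in(("w",world(c,T),c),("s",world(S),S)):
    F=(W[...,:2]-[.585,.0715])@R;z=W[...,2];ok=c["depth"]>0
    p=ok&(z>.06)&(z<.08)&(abs(F[...,0]+.08)<.05)&(abs(F[...,1])<.06)
    if p.sum():print(n,"plate",p.sum(),np.percentile(F[p],[2,50,98],axis=0).round(4).tolist())
    d=F-[.004,-.117];r=np.hypot(*np.moveaxis(d,-1,0));e=ok&(z>.036)&(z<.06)&(r>.03)&(r<.1)&(F[...,1]<-.117)
    if e.sum():print(n,"cam",e.sum(),np.median(np.arctan2(d[...,1],d[...,0])[e])+np.deg2rad(145))
E
```

```text
[0.4620751  0.03295951 0.17262635] [ 0.44507203  0.85546553 -0.18821793]
w plate 1069 [[-0.0777, -0.0421], [-0.0729, 0.0014], [-0.0678, 0.043]]
w cam 1155 0.028471232953555248
s plate 220 [[-0.0757, -0.0451], [-0.0686, -0.0041], [-0.0654, 0.0413]]
s cam 227 0.14410112420007648
```

View pics/s5.png

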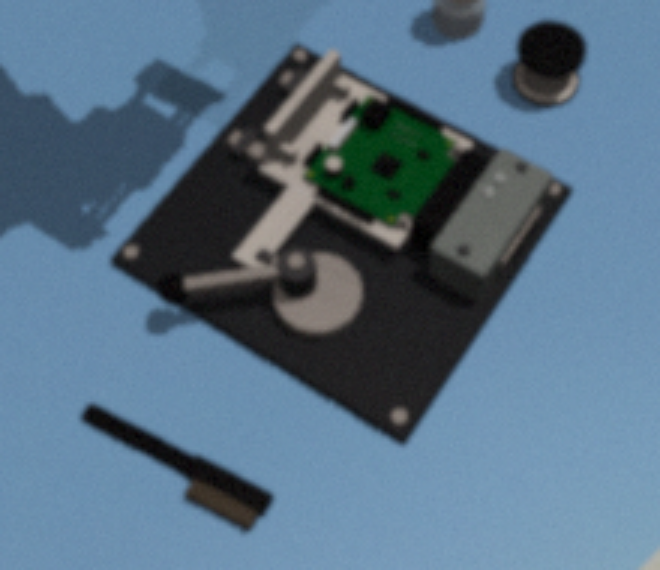

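The plate moved 30.8 mm by the wrist camera and 31 mm by the scene camera, so the carriage is home. The board's tongue is in the connector, the cam is low and the hand is clear.

```bash
python3 -c "
from cell import *
print(close_job())"
```

```text
the job is handed in; nothing more can be done
None
```

I turned the cam to its low point (about 0.03–0.14 rad by camera), then pushed the carriage home (about 31 mm of travel); the board is plugged in, the hand is clear, and the job is handed in, with no verdict returned.

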